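# Hand planes back in their fitted tray

### The arm

A 7-joint arm with a two-finger parallel gripper is mounted at the origin on the work surface. World frame = base frame: x ahead of the robot, y to its left, z up, the work surface at z = 0. Lengths are in m, angles in rad, forces in N, time in s.
With the tool pointing down it reaches from about 0.425 to 0.875 m from the base axis. Payload 8.4 kg.
Tool frame: the origin (TCP) lies at the very end of the fingers, on their centre line; the grasp point (between the pads) lies 19 mm behind it (bot.grasp_offset is the distance from the TCP to the grasp point, in m); x points along the fingers, z is the direction in which the jaws open and shut, and the axes are right-handed (so a half turn about x gives the same grasp; the last joint's range is limited). The gripper opens to 85 mm and grips with 20 to 120 N. Pads are 22 mm wide; open, the fingers measure 114 mm over their backs; the gripper's body (76 mm by 85 mm) begins 54 mm behind the grasp point. The pads swing forward as they close: fully open they stand 13 mm farther back than shut.
Start: joints at [-1.32, 0.333, 0.04, 1.465, -0.013, 1.343, -0.059], TCP at [0.223, 0.611, 0.231] pointing down, gripper open.
Joint ranges: [-2.58, 2.58], [-0.38, 2.09], [-1.3, 1.39], [0.25, 2.4], [-1.5, 4.64], [0.08, 2.09], [-2.65, 2.65]. Speed limits (rad/s): [2.22, 2.22, 2.79, 2.79, 3.14, 3.14, 3.14].

### API

Orientations are given as a unit quaternion [x, y, z, w].
In Python, from rig import bot gives the robot as it stands. The module is installed in compiled form; this text tells all that it offers.
- The arm moves only by the tool play_rows, never from a script. Its argument "plan" is a list of rows, each a list of 3 entries, a list of its own where there are three numbers: the shift along the tool's x, y, z in cm, then the turn, a rotation vector about the tool's x, y, z in degrees, then the opening, from 0 (shut) to 1 (fully open). In form: [[[x, y, z], [wx, wy, wz], fingers], ...]. A call has 1 to 10 rows; each row shifts and turns the pose as measured when the row begins, along the tool's axes as they then stand; what a row does not reach is not made up. A row lasts 1/10 s, in which the tool goes at most 50 mm and 8.59 degrees, less where a joint would pass 70% of its speed; a pose out of reach is approached as far as the arm can. A call is refused whole if a number of a shift passes 5 or a number of a turn 8.59, either way. A call with a gripper value outside its range is refused whole. The fingers move at their own pace and stop on an object; "grip_force" is the grip in N (left out, the last holds). Time passes only in rows, so rows that do not move let the fingers close. It gives the time, the measured TCP pose, the force and the opening at its end, in the units of the state.
- bot.observe(): the state, without advancing time (a new reading comes with each control period).
- bot.camera(name): name is "scene" or "top"; returns the picture (480x640x3 uint8, blue, green, red); there is no depth.
- bot.get_calibration(name): a dict with "camera_matrix" (3x3 intrinsics, pixels), "dist_coeffs" ([k1, k2, p1, p2, k3] as OpenCV has them; the pictures are not rectified), "R" (3x3) and "t" (3): a world point X has camera coordinates R X + t. Camera axes: x right, y down, z forward; pixel columns grow to the right and rows downward; lengths in m; the calibration is good to about 2 mm. A picture is of the moment at which its call begins. get_calibration takes no time and is no camera call.
- bot.hand_in(): hands the job in, once; it reports no verdict.
The state is a dict: "clock": time; "joint_positions": joint angles; "dq": joint speeds; "joint_efforts": joint torques, N m; "tcp_pos": TCP position; "tcp_rot": TCP orientation; "ft_force": force on the tool from outside, world axes, zero at the start; "torque": the same for the moment, N m; "opening": finger opening in m.
Only numpy, scipy, OpenCV 4.12 (cv2) and the standard library are available. Lean on these libraries where they do the work, as an engineer would, in place of code of your own. Each camera call takes 0.05 s, during which the arm holds its last target. There are 200 camera calls.

### The job

Put the three complete hand planes back in the tray, each standing on its sole in the pocket of its own size (either end first), lying flat inside the pocket's rim. Set them down gently rather than dropping them, and leave the stripped plane body (no knob or blade) and the sanding block where they lie.

Things in the scene. Friction and masses are not known exactly. Their poses are not given: they have to be found in the camera images.
- large_plane_center (a point): The large complete hand plane: dark steel, standing on its sole, 120 mm long, 44 wide, 40 tall; blade and wooden cap slope between its cheeks, round wooden knob at the nose. Point: its centre, 20 above the sole; x along it to the nose, z up. Over the middle 72 of its length the sides are upright, full width, up to 34: grip across there. Loose, about 450 g.
- medium_plane_center (a point): The medium complete hand plane: dark steel, standing on its sole, 95 mm long, 36 wide, 40 tall; blade and wooden cap slope between its cheeks, round wooden knob at the nose. Point: its centre, 20 above the sole; x along it to the nose, z up. Over the middle 57 of its length the sides are upright, full width, up to 34: grip across there. Loose, about 320 g.
- small_plane_center (a point): The small complete hand plane: dark steel, standing on its sole, 70 mm long, 28 wide, 40 tall; blade and wooden cap slope between its cheeks, round wooden knob at the nose. Point: its centre, 20 above the sole; x along it to the nose, z up. Over the middle 42 of its length the sides are upright, full width, up to 34: grip across there. Loose, about 200 g.
- bare_body_center (a point): Look-alike: a stripped plane body of dark steel, 95 long, 36 wide, 34 mm tall, hollow between its two cheeks: no knob, no blade, no cap. The point is 20 above its sole; x along the length, z up. Loose; not to be moved.
- sanding_block_center (a point): Look-alike: a sanding block, 120 long, 44 wide, 39 mm tall, cork underneath with a rounded wooden grip along its top, no knob or blade. The point is 20 above its underside; x along the length, z up. Loose; not to be moved.
- large_pocket: Pocket for the large plane: 136 x 60 mm inside, grey felt floor, light wood rim 5 thick and 8 above the felt, with a 44 gap mid-way along each long side for fingers. One of three side by side, 95 apart, any order, in a low fixed tray (edge 12 above bench). Origin: centre of its underside, 6 above the bench; felt 3 above that (sole rests 9 above bench); x along it, z up.
- medium_pocket: Pocket for the medium plane: 111 x 52 mm inside, grey felt floor, light wood rim 5 thick and 8 above the felt, with a 44 gap mid-way along each long side for fingers. One of three side by side, 95 apart, any order, in a low fixed tray (edge 12 above bench). Origin: centre of its underside, 6 above the bench; felt 3 above that (sole rests 9 above bench); x along it, z up.
- small_pocket: Pocket for the small plane: 86 x 44 mm inside, grey felt floor, light wood rim 5 thick and 8 above the felt, with a 44 gap mid-way along each long side for fingers. One of three side by side, 95 apart, any order, in a low fixed tray (edge 12 above bench). Origin: centre of its underside, 6 above the bench; felt 3 above that (sole rests 9 above bench); x along it, z up.
Things that resemble listed ones, but are neither listed nor needed, are in the scene too. What is shaped like the part that bears medium_plane_center but blue or green is not meant.

How it is judged:
At the end, for the whole second after the job is handed in: Each plane is at rest upright in its own pocket: centre within 13 mm of the pocket's centre seen from above, sole on the felt (within 4 mm), tilted less than 0.1 rad, its length along the pocket's within 0.35 rad; the stripped body and the sanding block within 20 mm of where they started (horizontal distance between large_plane_center and large_pocket below 0.013 m and z of large_plane_center in the frame of large_pocket between 0.018 and 0.027 m and angle between each of large_plane_center, medium_plane_center, small_plane_center's own z axis and vertical below 0.1 rad and angle between the x axis of large_plane_center and the x axis of large_pocket, either way round below 0.35 rad and linear speed of each of large_plane, medium_plane, small_plane below 0.02 m/s and angular speed of each of large_plane, medium_plane, small_plane below 0.2 rad/s and horizontal distance between medium_plane_center and medium_pocket below 0.013 m and z of medium_plane_center in the frame of medium_pocket between 0.018 and 0.027 m and angle between the x axis of medium_plane_center and the x axis of medium_pocket, either way round below 0.35 rad and horizontal distance between small_plane_center and small_pocket below 0.013 m and z of small_plane_center in the frame of small_pocket between 0.018 and 0.027 m and angle between the x axis of small_plane_center and the x axis of small_pocket, either way round below 0.35 rad and distance of each of bare_body_center, sanding_block_center from where it was at the start of the episode below 0.02 m); the robot touches nothing.
It fails at once if the bare body is moved by more than 20 mm (distance of bare_body_center from where it was at the start of the episode above 0.02 m).
It fails at once if the sanding block is moved by more than 20 mm (distance of sanding_block_center from where it was at the start of the episode above 0.02 m).
It fails at once if the large plane is dropped (falls free faster than 0.6 m/s, about 20 mm) (linear speed of large_plane above 0.6 m/s and contact force between the fingers and large_plane below 0.05 N).
It fails at once if the medium plane is dropped (falls free faster than 0.6 m/s, about 20 mm) (linear speed of medium_plane above 0.6 m/s and contact force between the fingers and medium_plane below 0.05 N).
It fails at once if the small plane is dropped (falls free faster than 0.6 m/s, about 20 mm) (linear speed of small_plane above 0.6 m/s and contact force between the fingers and small_plane below 0.05 N).
It also fails if it takes over 112 s, if anything falls off the work surface, if the arm or the gripper's body presses on something with over 40 N, if the wrist force passes 120 N, or if a joint passes its speed limit or range.

## Working session

There is one attempt and no reset: what is moved stays moved. The work goes in short steps, Python scripts to look and compute and a tool call to move; the robot and the scene stay as the last step left them, time stands still between calls to the robot, and variables do not carry over. Pictures are saved under pics/ and viewed, about 12 in all and at most 16, crops included, and the job is handed in when it is done.

Besides the shell and the picture viewer there is one more tool, called as name(argument=value, ...) on one line, values as JSON. play_rows: Moves the arm, as the interface text tells. Its arguments: {"type":"object","properties":{"plan":{"type":"array","items":{"type":"array"}},"grip_force":{"type":"number"}},"required":["plan"]}

```bash
mkdir -p pics; python3 - <<'E'
from rig import bot
import cv2
for n in("scene","top"):
    cv2.imwrite(f"pics/{n}0.png",bot.camera(n))
    c=bot.get_calibration(n);print(n,c)
print(bot.observe())
E
```

```text
scene {'camera_matrix': array([[469.82905926,   0.        , 315.40071058],
       [  0.        , 469.82905926, 235.54226252],
       [  0.        ,   0.        ,   1.        ]]), 'dist_coeffs': array([-0.09736535,  0.        ,  0.        ,  0.        ,  0.        ]), 'R': array([[-0.75550823,  0.6551352 , -0.00227772],
       [ 0.4879484 ,  0.56038005, -0.66923879],
       [-0.4371655 , -0.50672682, -0.74304391]]), 't': array([ 0.4398929 , -0.21015495,  1.29058049])}
top {'camera_matrix': array([[462.09611341,   0.        , 316.79019121],
       [  0.        , 462.09611341, 242.17971244],
       [  0.        ,   0.        ,   1.        ]]), 'dist_coeffs': array([-0.0357679,  0.       ,  0.       ,  0.       ,  0.       ]), 'R': array([[ 0.00487731, -0.99994967,  0.00876758],
       [-0.99589122, -0.00564998, -0.09038118],
       [ 0.09042617, -0.00829074, -0.99586865]]), 't': array([-0.03950676,  0.53492031,  0.93120366])}
{'clock': 0.1, 'joint_positions': array([-1.32018917,  0.33384902,  0.03987128,  1.46615949, -0.01341379,
        1.34328108, -0.05849501]), 'dq': array([-1.74853193e-03, -2.86149709e-03,  9.48369059e-05, -2.71126318e-03,
       -1.99891573e-04,  2.50886954e-03, -1.06951393e-03]), 'joint_efforts': array([ 5.10584767e-03, -6.60020614e+01,  1.37061652e+00, -4.06485236e+01,
        1.70017424e-02,  8.80609208e-03,  1.33568062e-05]), 'tcp_pos': array([0.222647  , 0.61025755, 0.23051592]), 'tcp_rot': array([-0.40567491,  0.5797777 ,  0.40504834,  0.57898318]), 'ft_force': array([ 0.1248862 , -0.19885308,  0.45031664]), 'torque': array([ 0.01741598, -0.03369096,  0.02197232]), 'opening': 0.08575791303671146}
```

View pics/top0.png

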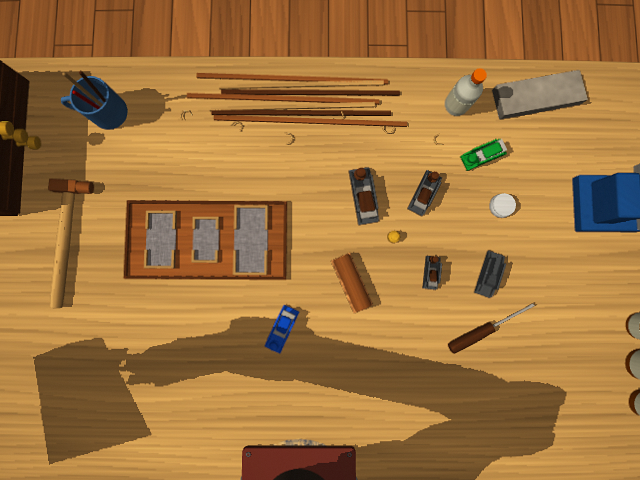

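View pics/scene0.png

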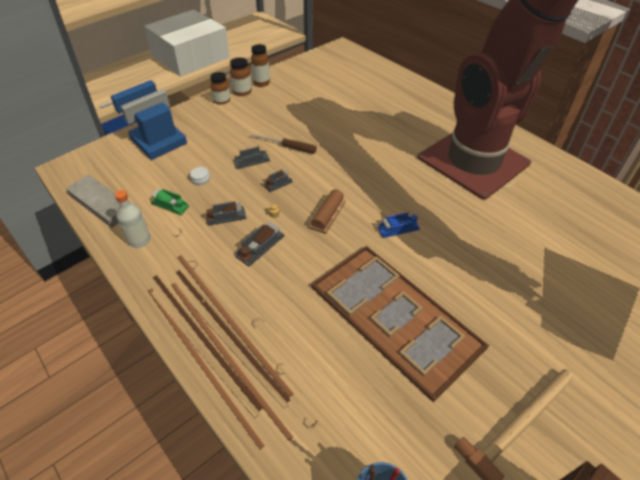

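```bash
python3 - <<'E'
import cv2
i=cv2.imread("pics/top0.png")
cv2.imwrite("pics/crop1.png",cv2.resize(i[160:310,325:525],None,fx=4,fy=4,interpolation=cv2.INTER_NEAREST))
cv2.imwrite("pics/crop2.png",cv2.resize(i[190:290,115:300],None,fx=4,fy=4,interpolation=cv2.INTER_NEAREST))
E
```

```text
(no output)
```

View pics/crop1.png

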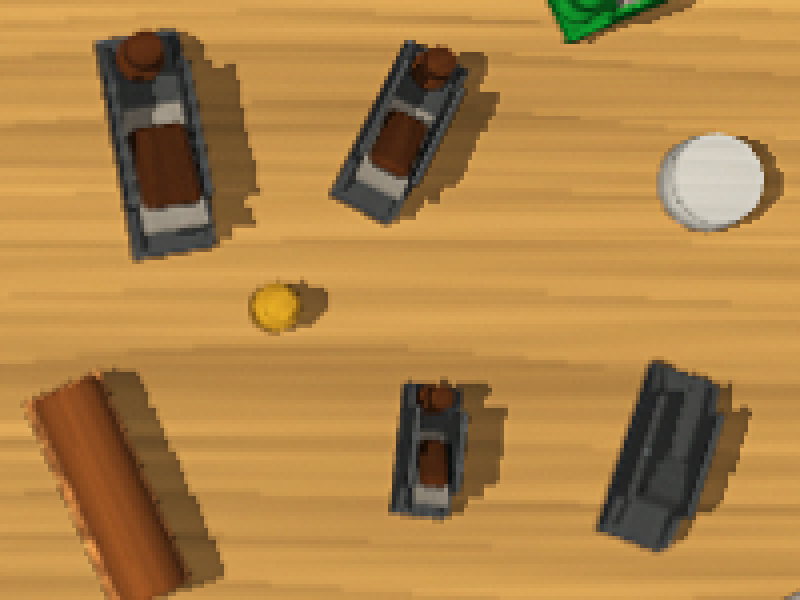

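View pics/crop2.png

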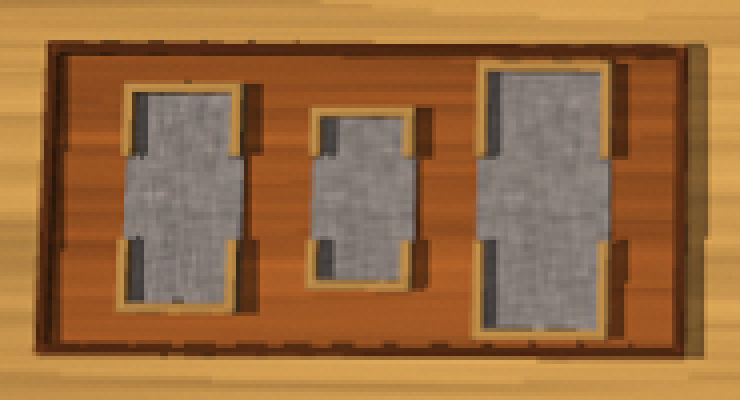

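```bash
cat >h.py <<'E'
import cv2,numpy as np
from rig import bot
from scipy.spatial.transform import Rotation as Ro
def cast(name,px,z):
    c=bot.get_calibration(name);R,t=c['R'],c['t']
    u=cv2.undistortPoints(np.float64(px).reshape(-1,1,2),c['camera_matrix'],c['dist_coeffs']).reshape(-1,2)
    d=np.c_[u,np.ones(len(u))]@R; C=-R.T@t
    return (C+d*((z-C[2])/d[:,2])[:,None])
def blobs(name,img,roi,z,smax,amin,vmax=255):
    x0,y0,x1,y1=roi
    hsv=cv2.cvtColor(img,cv2.COLOR_BGR2HSV)[y0:y1,x0:x1]
    m=((hsv[...,1]<smax)&(hsv[...,2]<vmax)).astype(np.uint8)
    m=cv2.morphologyEx(m,cv2.MORPH_CLOSE,np.ones((3,3)))
    out=[]
    for c in cv2.findContours(m,cv2.RETR_EXTERNAL,cv2.CHAIN_APPROX_NONE)[0]:
        if cv2.contourArea(c)<amin: continue
        p=c.reshape(-1,2)+[x0,y0]
        w=cast(name,p,z)[:,:2]
        (cx,cy),(a,b),th=cv2.minAreaRect((w*1000).astype(np.float32))
        if a<b: a,b,th=b,a,th+90
        out.append((p.mean(0).round(0),cx,cy,a,b,(th+90)%180-90))
        print(name,p.mean(0).round(),"c %.1f %.1f L %.1f W %.1f yaw %.1f"%out[-1][1:])
    return out
E
python3 - <<'E'
from h import *
t=cv2.imread("pics/top0.png");s=cv2.imread("pics/scene0.png")
for n in("top","scene"):
    c=bot.get_calibration(n);print(n,"cam",(-c['R'].T@c['t']).round(3))
blobs("top",t,(325,160,470,300),.017,90,80)
blobs("top",t,(470,240,520,300),.017,90,80)
print("pockets");blobs("top",t,(130,200,290,280),.009,75,300)
print("scene");blobs("scene",s,(200,140,300,270),.017,90,80)
blobs("scene",s,(310,250,490,390),.009,75,300)
# tray outline
hsv=cv2.cvtColor(t,cv2.COLOR_BGR2HSV)
for q in((160,160),(352,166),(145,240),(133,240),(128,240),(400,250),(160,240)):print(q,hsv[q[1],q[0]])
E
```

```text
top cam [ 0.449 -0.029  0.976]
scene cam [0.999 0.484 0.819]
top [432. 271.] c 474.0 -277.5 L 66.9 W 35.1 yaw -6.9
top [426. 191.] c 641.6 -265.3 L 93.0 W 39.8 yaw -26.6
top [363. 193.] c 635.7 -136.5 L 117.4 W 47.1 yaw 9.8
top [490. 274.] c 470.5 -401.0 L 92.8 W 45.6 yaw -19.7
pockets
top [206. 239.] c 541.1 197.3 L 83.1 W 52.7 yaw 1.4
top [160. 239.] c 541.7 292.1 L 110.0 W 61.9 yaw 0.4
top [250. 240.] c 541.8 102.6 L 133.5 W 69.5 yaw 0.8
scene
scene [260. 240.] c 637.3 -134.7 L 128.6 W 66.2 yaw 10.2
scene [226. 213.] c 641.2 -264.6 L 92.4 W 69.0 yaw -27.9
scene [276. 181.] c 474.3 -276.0 L 77.9 W 59.6 yaw -7.8
scene [204. 175.] c 604.8 -416.3 L 77.3 W 26.2 yaw 58.7
scene [251. 158.] c 472.0 -400.1 L 93.8 W 74.7 yaw -19.4
scene [432. 345.] c 536.6 294.2 L 108.8 W 62.3 yaw 1.2
scene [397. 313.] c 536.6 200.0 L 83.3 W 54.9 yaw -0.8
scene [363. 285.] c 536.6 105.3 L 133.7 W 71.1 yaw -0.6
(160, 160) [ 18 156 216]
(352, 166) [ 17 153 208]
(145, 240) [ 12 211 150]
(133, 240) [ 12 201 147]
(128, 240) [ 12 208  43]
(400, 250) [ 17 155 184]
(160, 240) [ 10  29 133]
```

```bash
cat >>h.py <<'E'
def go(x,y,z,yaw):
    """plane yaw (deg), jaws across it; TCP target m. prints shift in tool axes now, turn, shift after turn"""
    s=bot.observe();R=Ro.from_quat(s['tcp_rot']);M=R.as_matrix()
    best=None
    for k in(90,-90):
        a=np.radians(yaw+k);zt=np.array([np.cos(a),np.sin(a),0]);xt=np.array([0,0,-1.])
        T=Ro.from_matrix(np.c_[xt,np.cross(zt,xt),zt]);rv=(R.inv()*T).as_rotvec(degrees=True)
        if best is None or np.linalg.norm(rv)<np.linalg.norm(best[0]):best=(rv,T)
    d=np.array([x,y,z])-s['tcp_pos']
    print("t",round(s['clock'],2),"tcp",s['tcp_pos'].round(4),"d",d.round(4),"open",round(s['opening'],4),"F",s['ft_force'].round(1))
    print("turn",best[0].round(2),"shift now cm",(100*M.T@d).round(2),"shift after turn",(100*best[1].inv().apply(d)).round(2),"j7",s['joint_positions'][6].round(2))
E
python3 -c "
from h import *
go(.636,-.1355,.2,10);go(.641,-.265,.2,-27);go(.474,-.277,.2,-7);go(.539,.293,.2,.7)"
```

```text
t 0.1 tcp [0.2226 0.6103 0.2305] d [ 0.4134 -0.7458 -0.0305] open 0.0858 F [ 0.1 -0.2  0.5]
turn [-3.004e+01 -8.000e-02 -2.000e-02] shift now cm [  3.14 -64.39 -55.89] shift after turn [  3.05 -27.76 -80.62] j7 -0.06
t 0.1 tcp [0.2226 0.6103 0.2305] d [ 0.4184 -0.8753 -0.0305] open 0.0858 F [ 0.1 -0.2  0.5]
turn [ 6.96 -0.08  0.01] shift now cm [  3.15 -69.3  -67.88] shift after turn [  3.05 -77.01 -58.99] j7 -0.06
t 0.1 tcp [0.2226 0.6103 0.2305] d [ 0.2514 -0.8873 -0.0305] open 0.0858 F [ 0.1 -0.2  0.5]
turn [-13.04  -0.08  -0.  ] shift now cm [  3.16 -54.02 -74.73] shift after turn [  3.05 -35.76 -85.  ] j7 -0.06
t 0.1 tcp [0.2226 0.6103 0.2305] d [ 0.3164 -0.3173 -0.0305] open 0.0858 F [ 0.1 -0.2  0.5]
turn [-2.074e+01 -8.000e-02 -1.000e-02] shift now cm [  3.08 -40.59 -18.96] shift after turn [  3.05 -31.25 -32.11] j7 -0.06
```

play_rows(plan=[[[0,0,0],[-7.5,0,0],1],[[0,0,0],[-7.5,0,0],1],[[0,0,0],[-7.5,0,0],1],[[0,0,0],[-7.5,0,0],1],[[0,-1.4,-4],[0,0,0],1],[[0,-1.4,-4],[0,0,0],1],[[0,-1.4,-4],[0,0,0],1],[[0,-1.4,-4],[0,0,0],1],[[0,-1.4,-4],[0,0,0],1],[[0,-1.4,-4],[0,0,0],1]])

```text
clock: 1.1
tcp_pos: [0.3496, 0.3868, 0.2248]
tcp_rot: [0.549, -0.449, -0.549, -0.442]
ft_force: [1.5, 0.6, 0.2]
opening: 0.0853
```

```bash
python3 -c "
from h import *
go(.636,-.1355,.2,10)"
```

```text
t 1.1 tcp [0.3496 0.3868 0.2248] d [ 0.2864 -0.5223 -0.0248] open 0.0853 F [1.5 0.6 0.2]
turn [ 1.91 -0.41 -0.47] shift now cm [  2.74 -17.27 -56.99] shift after turn [  2.48 -19.13 -56.41] j7 0.86
```

play_rows(plan=[[[0,-1.7,-4.7],[0.4,0,0],1],[[0,-1.7,-4.7],[0.4,0,0],1],[[0,-1.7,-4.7],[0.4,0,0],1],[[0,-1.7,-4.7],[0,0,0],1],[[0,-1.7,-4.7],[0,0,0],1],[[0,-1.7,-4.7],[0,0,0],1],[[0,-1.7,-4.7],[0,0,0],1],[[0,-1.7,-4.7],[0,0,0],1],[[0,-1.7,-4.7],[0,0,0],1],[[0,-1.7,-4.7],[0,0,0],1]])

```text
clock: 2.1
tcp_pos: [0.6018, -0.0449, 0.2255]
tcp_rot: [-0.545, 0.454, 0.545, 0.447]
ft_force: [0.1, 1.3, -0.4]
opening: 0.0854
```

```bash
python3 -c "
from h import *
go(.636,-.1355,.1,10)"
```

```text
t 2.1 tcp [ 0.6018 -0.0449  0.2255] d [ 0.0342 -0.0906 -0.1255] open 0.0854 F [ 0.1  1.3 -0.4]
turn [ 0.86 -0.35 -0.5 ] shift now cm [12.59 -1.76 -9.47] shift after turn [12.55 -1.79 -9.52] j7 1.87
```

play_rows(plan=[[[2,-0.4,-2.4],[0.8,-0.3,-0.5],1],[[2,-0.4,-2.4],[0,0,0],1],[[2,-0.4,-2.4],[0,0,0],1],[[2,-0.4,-1.5],[0,0,0],1],[[2,0,0],[0,0,0],1],[[0,0,0],[0,0,0],1],[[0,0,0],[0,0,0],1]])

```text
clock: 2.8
tcp_pos: [0.6339, -0.1421, 0.1203]
tcp_rot: [0.54, -0.46, -0.539, -0.455]
ft_force: [-0.3, -0.0, 1.1]
opening: 0.0855
```

```bash
python3 -c "
from h import *
go(.636,-.1355,.006,10)
cv2.imwrite('pics/t1.png',cv2.resize(bot.camera('scene')[130:280,160:360],None,fx=4,fy=4))"
```

```text
t 2.8 tcp [ 0.6339 -0.1421  0.1203] d [ 0.0021  0.0066 -0.1143] open 0.0855 F [-0.3 -0.   1.1]
turn [-0.62 -0.3  -0.19] shift now cm [11.43 -0.35  0.67] shift after turn [11.43 -0.32  0.61] j7 2.07
```

play_rows(plan=[[[2,-0.3,0.6],[-0.6,-0.3,-0.2],1],[[2,0,0],[0,0,0],1],[[2,0,0],[0,0,0],1],[[0,0,0],[0,0,0],1],[[0,0,0],[0,0,0],1]])

```text
clock: 3.35
tcp_pos: [0.6402, -0.1321, 0.0663]
tcp_rot: [0.545, -0.45, -0.54, -0.456]
ft_force: [-0.0, -0.6, 0.5]
opening: 0.0852
```

```bash
python3 -c "
from h import *
go(.636,-.1355,.006,10)"
```

```text
t 3.35 tcp [ 0.6402 -0.1321  0.0663] d [-0.0042 -0.0034 -0.0603] open 0.0852 F [-0.  -0.6  0.5]
turn [ 0.3  -0.01  0.59] shift now cm [ 6.02  0.54 -0.26] shift after turn [ 6.03  0.47 -0.26] j7 2.1
```

play_rows(plan=[[[1.5,0.3,-0.2],[0.2,0,0.4],1],[[1.5,0,0],[0,0,0],1],[[1.5,0,0],[0,0,0],1],[[1,0,0],[0,0,0],1],[[0,0,0],[0,0,0],1],[[0,0,0],[0,0,0],1]])

```text
clock: 3.95
tcp_pos: [0.6392, -0.1345, 0.0092]
tcp_rot: [0.544, -0.453, -0.541, -0.455]
ft_force: [-0.1, 0.5, 0.3]
opening: 0.0854
```

```bash
python3 -c "
from h import *
go(.636,-.1355,.006,10)"
```

```text
t 3.95 tcp [ 0.6392 -0.1345  0.0092] d [-0.0032 -0.001  -0.0032] open 0.0854 F [-0.1  0.5  0.3]
turn [ 0.12 -0.04  0.33] shift now cm [ 0.32  0.33 -0.04] shift after turn [ 0.32  0.33 -0.04] j7 2.12
```

play_rows(plan=[[[0.3,0.3,0],[0,0,0],1],[[0,0,0],[0,0,0],0],[[0,0,0],[0,0,0],0],[[0,0,0],[0,0,0],0],[[0,0,0],[0,0,0],0],[[0,0,0],[0,0,0],0],[[0,0,0],[0,0,0],0],[[0,0,0],[0,0,0],0]], grip_force=60)

```text
clock: 4.75
tcp_pos: [0.6368, -0.1353, 0.0074]
tcp_rot: [0.544, -0.452, -0.54, -0.456]
ft_force: [0.4, -0.3, -0.2]
opening: 0.0429
```

```bash
python3 -c "
from h import *
go(.539,.1035,.1,0.7)"
```

```text
t 4.75 tcp [ 0.6368 -0.1353  0.0074] d [-0.0978  0.2388  0.0926] open 0.0429 F [ 0.4 -0.3 -0.2]
turn [ 9.41 -0.02  0.45] shift now cm [-9.32  5.36 25.21] shift after turn [-9.26  9.48 24.  ] j7 2.13
```

play_rows(plan=[[[-1,0,0],[0,0,0],0],[[-2,0,0],[0,0,0],0],[[-2,0,0],[0,0,0],0],[[-2,0,0],[4.5,0,0.4],0],[[-2,0,0],[4.5,0,0],0],[[-1,1,2],[0,0,0],0],[[0,1,2.5],[0,0,0],0],[[0,1,2.5],[0,0,0],0],[[0,1,2.5],[0,0,0],0],[[0,1,2.5],[0,0,0],0]])

```text
clock: 5.75
tcp_pos: [0.5799, -0.0174, 0.1129]
tcp_rot: [-0.5, 0.501, 0.502, 0.497]
ft_force: [-0.7, 0.4, -4.6]
opening: 0.0431
```

```bash
python3 -c "
from h import *
go(.539,.1035,.1,0.7)"
```

```text
t 5.75 tcp [ 0.5799 -0.0174  0.1129] d [-0.0409  0.1209 -0.0129] open 0.0431 F [-0.7  0.4 -4.6]
turn [-0.48 -0.14 -0.33] shift now cm [ 1.29  4.03 12.11] shift after turn [ 1.29  3.94 12.14] j7 1.68
```

play_rows(plan=[[[0,0.9,2.6],[-0.4,0,-0.3],0],[[0,0.9,2.6],[0,0,0],0],[[0,0.9,2.6],[0,0,0],0],[[0,0.8,2.2],[0,0,0],0],[[0,0,0.5],[0,0,0],0],[[0,0,0],[0,0,0],0],[[0,0,0],[0,0,0],0]])

```text
clock: 6.45
tcp_pos: [0.5385, 0.0947, 0.1148]
tcp_rot: [-0.503, 0.497, 0.505, 0.495]
ft_force: [0.0, 0.6, -4.3]
opening: 0.0433
```

```bash
python3 -c "
from h import *
go(.539,.1035,.03,0.7)
i=bot.camera('top');cv2.imwrite('pics/t2.png',cv2.resize(i[190:290,115:300],None,fx=4,fy=4))"
```

```text
t 6.45 tcp [0.5385 0.0947 0.1148] d [ 0.0005  0.0088 -0.0848] open 0.0433 F [ 0.   0.6 -4.3]
turn [ 0.21 -0.02 -0.18] shift now cm [ 8.47 -0.09  0.88] shift after turn [ 8.48 -0.06  0.88] j7 1.44
```

View pics/t2.png

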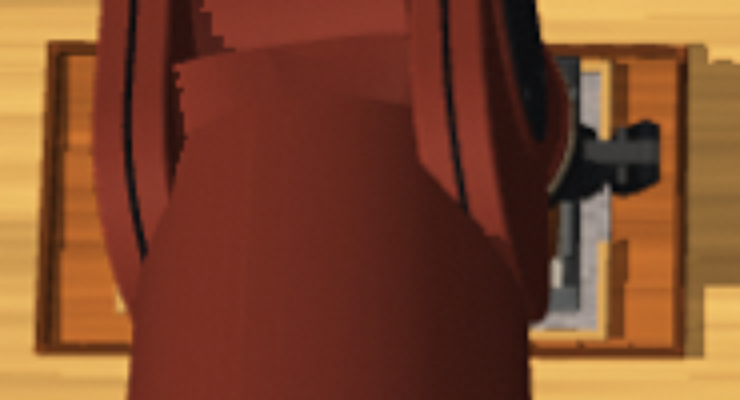

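The arm hides most of the view; the plane's edge (crop 570,180) hangs over the right-hand large pocket. Lowering.

play_rows(plan=[[[1.5,0,0.8],[0.2,0,0],0],[[1.5,0,0],[0,0,0],0],[[1.5,0,0],[0,0,0],0],[[1.5,0,0],[0,0,0],0],[[1,0,0],[0,0,0],0],[[0,0,0],[0,0,0],0],[[0,0,0],[0,0,0],0]])

```text
clock: 7.2
tcp_pos: [0.5387, 0.099, 0.0375]
tcp_rot: [-0.5, 0.501, 0.501, 0.497]
ft_force: [-0.5, -0.1, -4.8]
opening: 0.0432
```

```bash
python3 -c "
from h import *
go(.539,.1035,.0165,0.7)"
```

```text
t 7.2 tcp [0.5387 0.099  0.0375] d [ 0.0003  0.0045 -0.021 ] open 0.0432 F [-0.5 -0.1 -4.8]
turn [-0.53 -0.16 -0.25] shift now cm [ 2.1  -0.04  0.45] shift after turn [ 2.1  -0.03  0.45] j7 1.47
```

play_rows(plan=[[[0,0,0.5],[-0.4,-0.1,-0.2],0],[[0,0,0],[0,0,0],0],[[0.6,0,0],[0,0,0],0],[[0.5,0,0],[0,0,0],0],[[0.5,0,0],[0,0,0],0],[[0.3,0,0],[0,0,0],0],[[0,0,0],[0,0,0],0]])

```text
clock: 7.9
tcp_pos: [0.5401, 0.1051, 0.0187]
tcp_rot: [0.503, -0.497, -0.502, -0.498]
ft_force: [-0.1, -0.7, -4.3]
opening: 0.0428
```

```bash
python3 -c "
from h import *
go(.539,.1035,.0165,0.7)"
```

```text
t 7.9 tcp [0.5401 0.1051 0.0187] d [-0.0011 -0.0016 -0.0022] open 0.0428 F [-0.1 -0.7 -4.3]
turn [-0.1   0.04  0.15] shift now cm [ 0.22  0.12 -0.16] shift after turn [ 0.22  0.12 -0.16] j7 1.49
```

play_rows(plan=[[[0.2,0,-0.1],[0,0,0],0],[[0.15,0,0],[0,0,0],0],[[0.15,0,0],[0,0,0],0],[[0,0,0],[0,0,0],0]])

```text
clock: 8.3
tcp_pos: [0.5406, 0.104, 0.017]
tcp_rot: [-0.502, 0.496, 0.503, 0.499]
ft_force: [-0.1, 1.0, -3.9]
opening: 0.0432
```

play_rows(plan=[[[0.2,0,0],[0,0,0],0],[[0.15,0,0],[0,0,0],0],[[0,0,0],[0,0,0],0]])

```text
clock: 8.6
tcp_pos: [0.5411, 0.104, 0.0169]
tcp_rot: [-0.502, 0.496, 0.503, 0.499]
ft_force: [-0.5, 0.6, -5.0]
opening: 0.0434
```

play_rows(plan=[[[0.3,0,0],[0,0,0],0],[[0.3,0,0],[0,0,0],0],[[0,0,0],[0,0,0],0]])

```text
clock: 8.9
tcp_pos: [0.5417, 0.1041, 0.0173]
tcp_rot: [-0.501, 0.495, 0.504, 0.5]
ft_force: [-0.1, 0.2, -5.5]
opening: 0.0431
```

```bash
python3 -c "
from h import *
go(.539,.1035,.0165,0.7)
s=bot.observe();print(s['joint_positions'].round(3),s['joint_efforts'].round(2),s['torque'].round(2))
i=bot.camera('scene');cv2.imwrite('pics/t3.png',cv2.resize(i[220:370,280:480],None,fx=4,fy=4))"
```

```text
t 8.9 tcp [0.5417 0.1041 0.0173] d [-0.0027 -0.0006 -0.0008] open 0.0431 F [-0.1  0.2 -5.5]
turn [-0.15  0.47  0.09] shift now cm [ 0.08  0.27 -0.06] shift after turn [ 0.08  0.27 -0.05] j7 1.5
[-0.653  0.373  0.457  1.945 -0.222  0.868  1.501] [ 6.000e-02 -5.768e+01  7.670e+00 -3.341e+01  1.000e-02  5.500e-01
  2.000e-02] [-0.02 -0.04  0.01]
```

View pics/t3.png

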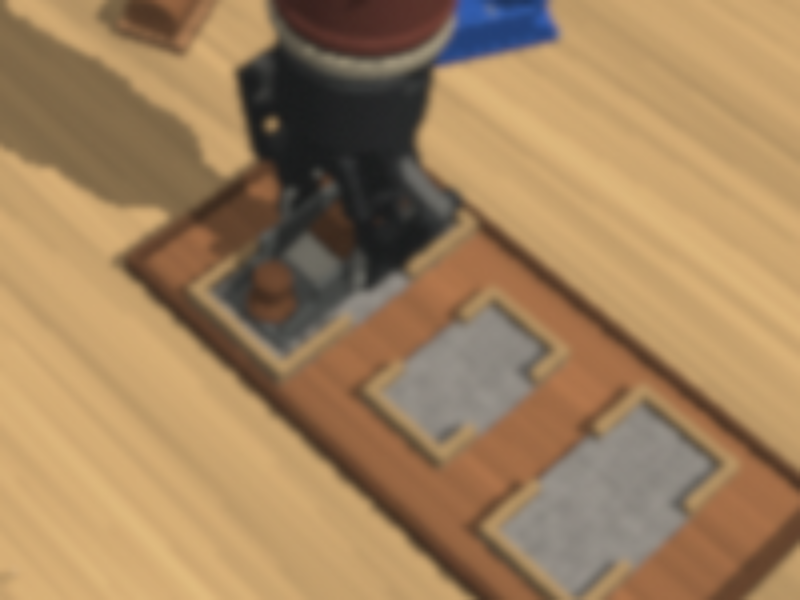

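The plane stands within the large pocket's rim (crop 330,270). Its height matches contact, so I'm releasing it.

play_rows(plan=[[[0,0.2,0],[0,0.4,0],0],[[0,0,0],[0,0,0],1],[[0,0,0],[0,0,0],1],[[0,0,0],[0,0,0],1],[[0,0,0],[0,0,0],1],[[-1.5,0,0],[0,0,0],1],[[-3,0,0],[0,0,0],1],[[-4,0,0],[0,0,0],1],[[-4,0,0],[0,0,0],1],[[-3,0,0],[0,0,0],1]])

```text
clock: 9.95
tcp_pos: [0.5377, 0.1027, 0.1763]
tcp_rot: [0.502, -0.5, -0.502, -0.496]
ft_force: [0.9, 1.2, 0.5]
opening: 0.0857
```

```bash
python3 -c "
from h import *
go(.641,-.265,.16,-27)"
```

```text
t 9.95 tcp [0.5377 0.1027 0.1763] d [ 0.1033 -0.3677 -0.0163] open 0.0857 F [0.9 1.2 0.5]
turn [27.47 -0.25 -0.09] shift now cm [  1.75 -10.03 -36.85] shift after turn [  1.63 -25.9  -28.08] j7 1.39
```

play_rows(plan=[[[0,0,0],[7,0,0],1],[[0,0,0],[7,0,0],1],[[0,0,0],[7,0,0],1],[[0,0,0],[6.5,0,0],1],[[0,-3.4,-3.6],[0,0,0],1],[[0,-3.4,-3.6],[0,0,0],1],[[0,-3.4,-3.6],[0,0,0],1],[[0,-3.4,-3.6],[0,0,0],1],[[0,-3.4,-3.6],[0,0,0],1],[[0,-3.4,-3.6],[0,0,0],1]])

```text
clock: 10.95
tcp_pos: [0.6221, -0.1807, 0.1958]
tcp_rot: [-0.368, 0.597, 0.366, 0.612]
ft_force: [1.0, 0.3, 0.3]
opening: 0.0855
```

```bash
python3 -c "
from h import *
go(.641,-.265,.1,-27)"
```

```text
t 10.95 tcp [ 0.6221 -0.1807  0.1958] d [ 0.0189 -0.0843 -0.0958] open 0.0855 F [1.  0.3 0.3]
turn [-0.51  0.91  0.71] shift now cm [ 9.54 -5.45 -6.75] shift after turn [ 9.58 -5.51 -6.65] j7 1.52
```

play_rows(plan=[[[1,-2,-2.5],[-0.5,0.7,0.5],1],[[2,-2,-2.5],[0,0,0],1],[[2,-1.2,-1.4],[0,0,0],1],[[2,0,0],[0,0,0],1],[[2,0,0],[0,0,0],1],[[1,0,0],[0,0,0],1],[[0,0,0],[0,0,0],1],[[0,0,0],[0,0,0],1]])

```text
clock: 11.75
tcp_pos: [0.6401, -0.2776, 0.1028]
tcp_rot: [-0.37, 0.603, 0.362, 0.607]
ft_force: [-0.2, 0.2, 0.1]
opening: 0.0852
```

```bash
python3 -c "
from h import *
go(.641,-.265,.006,-27)"
```

```text
t 11.75 tcp [ 0.6401 -0.2776  0.1028] d [ 0.0009  0.0126 -0.0968] open 0.0852 F [-0.2  0.2  0.1]
turn [-0.69 -0.01  0.74] shift now cm [9.67 0.63 1.16] shift after turn [9.68 0.49 1.17] j7 1.7
```

play_rows(plan=[[[1.5,0.3,0.8],[-0.4,0,0.5],1],[[1.5,0,0],[0,0,0],1],[[1.5,0,0],[0,0,0],1],[[1,0,0],[0,0,0],1],[[0,0,0],[0,0,0],1],[[0,0,0],[0,0,0],1]])

```text
clock: 12.35
tcp_pos: [0.6429, -0.267, 0.0447]
tcp_rot: [-0.37, 0.602, 0.368, 0.604]
ft_force: [0.1, -0.5, -0.1]
opening: 0.0853
```

```bash
python3 -c "
from h import *
go(.641,-.265,.006,-27)"
```

```text
t 12.35 tcp [ 0.6429 -0.267   0.0447] d [-0.0019  0.002  -0.0387] open 0.0853 F [ 0.1 -0.5 -0.1]
turn [-0.11  0.06  0.29] shift now cm [3.87 0.28 0.08] shift after turn [3.87 0.26 0.09] j7 1.72
```

play_rows(plan=[[[1.2,0.2,0.1],[0,0,0.2],1],[[1.2,0,0],[0,0,0],1],[[1.2,0,0],[0,0,0],1],[[0,0,0],[0,0,0],1],[[0,0,0],[0,0,0],1]])

```text
clock: 12.85
tcp_pos: [0.6417, -0.2656, 0.0059]
tcp_rot: [-0.369, 0.603, 0.368, 0.604]
ft_force: [0.1, -0.8, 0.3]
opening: 0.0852
```

```bash
python3 -c "
from h import *
go(.641,-.265,.006,-27)"
```

```text
t 12.85 tcp [ 0.6417 -0.2656  0.0059] d [-0.0007  0.0006  0.0001] open 0.0852 F [ 0.1 -0.8  0.3]
turn [-0.15  0.05  0.11] shift now cm [-0.01  0.09  0.03] shift after turn [-0.01  0.09  0.03] j7 1.74
```

play_rows(plan=[[[0,0,0],[0,0,0],0],[[0,0,0],[0,0,0],0],[[0,0,0],[0,0,0],0],[[0,0,0],[0,0,0],0],[[0,0,0],[0,0,0],0],[[0,0,0],[0,0,0],0],[[0,0,0],[0,0,0],0],[[0,0,0],[0,0,0],0]], grip_force=60)

```text
clock: 13.65
tcp_pos: [0.6422, -0.266, 0.0071]
tcp_rot: [-0.369, 0.602, 0.368, 0.604]
ft_force: [0.2, 0.1, -0.9]
opening: 0.0351
```

```bash
python3 -c "
from h import *
go(.539,.293,.11,0.7)"
```

```text
t 13.65 tcp [ 0.6422 -0.266   0.0071] d [-0.1032  0.559   0.1029] open 0.0351 F [ 0.2  0.1 -0.9]
turn [-2.785e+01  1.000e-02  2.100e-01] shift now cm [-10.36  34.66  45.04] shift after turn [-10.29   9.64  56.02] j7 1.74
```

play_rows(plan=[[[-1,0,0],[0,0,0],0],[[-2,0,0],[0,0,0],0],[[-2.5,0,0],[0,0,0],0],[[-2.5,0,0],[-7,0,0],0],[[-2,0,0],[-7,0,0],0],[[-1,0,0],[-7,0,0],0],[[0,0,0],[-6.5,0,0],0],[[0,0.5,3],[0,0,0],0],[[0,0.5,3],[0,0,0],0],[[0,0.5,3],[0,0,0],0]])

```text
clock: 14.65
tcp_pos: [0.621, -0.1811, 0.1252]
tcp_rot: [0.505, -0.497, -0.503, -0.495]
ft_force: [-0.5, 0.9, -4.1]
opening: 0.0348
```

```bash
python3 -c "
from h import *
go(.539,.293,.11,0.7)"
```

```text
t 14.65 tcp [ 0.621  -0.1811  0.1252] d [-0.082   0.4741 -0.0152] open 0.0348 F [-0.5  0.9 -4.1]
turn [ 0.23 -0.27  0.02] shift now cm [ 1.29  7.43 47.54] shift after turn [ 1.52  7.62 47.5 ] j7 1.99
```

play_rows(plan=[[[0,0.6,4],[0.2,-0.2,0],0],[[0,0.6,4],[0,0,0],0],[[0,0.6,4],[0,0,0],0],[[0,0.6,4],[0,0,0],0],[[0,0.6,4],[0,0,0],0],[[0,0.6,4],[0,0,0],0],[[0,0.6,4],[0,0,0],0],[[0,0.6,4],[0,0,0],0],[[0,0.6,4],[0,0,0],0],[[0,0.6,3],[0,0,0],0]])

```text
clock: 15.65
tcp_pos: [0.5513, 0.22, 0.1304]
tcp_rot: [0.502, -0.498, -0.5, -0.499]
ft_force: [0.1, -0.0, -4.3]
opening: 0.0348
```

```bash
python3 -c "
from h import *
go(.539,.293,.07,0.7)"
```

```text
t 15.65 tcp [0.5513 0.22   0.1304] d [-0.0123  0.073  -0.0604] open 0.0348 F [ 0.1 -0.  -4.3]
turn [-0.39 -0.03  0.17] shift now cm [6.03 1.21 7.31] shift after turn [6.04 1.15 7.32] j7 1.23
```

play_rows(plan=[[[0.5,0.5,3],[-0.3,0,0],0],[[1,0.4,2],[0,0,0],0],[[1.5,0,0.9],[0,0,0],0],[[1.5,0,0],[0,0,0],0],[[1,0,0],[0,0,0],0],[[0,0,0],[0,0,0],0],[[0,0,0],[0,0,0],0],[[0,0,0],[0,0,0],0]])

```text
clock: 16.45
tcp_pos: [0.541, 0.2805, 0.0735]
tcp_rot: [0.504, -0.497, -0.502, -0.498]
ft_force: [0.1, 0.7, -2.4]
opening: 0.0351
```

```bash
python3 -c "
from h import *
go(.539,.293,.03,0.7)"
```

```text
t 16.45 tcp [0.541  0.2805 0.0735] d [-0.002   0.0125 -0.0435] open 0.0351 F [ 0.1  0.7 -2.4]
turn [-0.06 -0.09  0.17] shift now cm [4.35 0.2  1.26] shift after turn [4.35 0.19 1.25] j7 1.16
```

play_rows(plan=[[[0,0.1,1.1],[0,0,0],0],[[1,0,0],[0,0,0],0],[[1.5,0,0],[0,0,0],0],[[1,0,0],[0,0,0],0],[[0,0,0],[0,0,0],0],[[0,0,0],[0,0,0],0]])

```text
clock: 17.05
tcp_pos: [0.5407, 0.2919, 0.036]
tcp_rot: [0.504, -0.497, -0.501, -0.498]
ft_force: [1.1, -0.1, -2.4]
opening: 0.0348
```

```bash
python3 -c "
from h import *
go(.539,.293,.0165,0.7)"
```

```text
t 17.05 tcp [0.5407 0.2919 0.036 ] d [-0.0017  0.0011 -0.0195] open 0.0348 F [ 1.1 -0.1 -2.4]
turn [-0.13 -0.06  0.22] shift now cm [1.95 0.17 0.12] shift after turn [1.95 0.17 0.11] j7 1.16
```

play_rows(plan=[[[0.5,0.1,0.1],[0,0,0.2],0],[[0.5,0,0],[0,0,0],0],[[0.5,0,0],[0,0,0],0],[[0.4,0,0],[0,0,0],0],[[0.2,0,0],[0,0,0],0],[[0.2,0,0],[0,0,0],0],[[0,0,0],[0,0,0],0]])

```text
clock: 17.75
tcp_pos: [0.5406, 0.2933, 0.0167]
tcp_rot: [-0.502, 0.497, 0.503, 0.498]
ft_force: [0.4, 0.8, -3.8]
opening: 0.0352
```

play_rows(plan=[[[0.2,0,0],[0,0,0],0],[[0,0,0],[0,0,0],1],[[0,0,0],[0,0,0],1],[[0,0,0],[0,0,0],1],[[0,0,0],[0,0,0],1],[[-1.5,0,0],[0,0,0],1],[[-3,0,0],[0,0,0],1],[[-4,0,0],[0,0,0],1],[[-4,0,0],[0,0,0],1],[[-3,0,0],[0,0,0],1]])

```text
clock: 18.75
tcp_pos: [0.5393, 0.2917, 0.1753]
tcp_rot: [-0.502, 0.499, 0.502, 0.497]
ft_force: [1.1, 0.9, 0.5]
opening: 0.0853
```

```bash
python3 -c "
from h import *
go(.474,-.277,.16,-7)"
```

```text
t 18.75 tcp [0.5393 0.2917 0.1753] d [-0.0653 -0.5687 -0.0153] open 0.0853 F [1.1 0.9 0.5]
turn [ 7.49 -0.1  -0.14] shift now cm [  1.64   7.01 -56.81] shift after turn [  1.53  -0.45 -57.24] j7 1.11
```

play_rows(plan=[[[0,0,0],[3.7,0,0],1],[[0,0,0],[3.7,0,0],1],[[0,0,-4.8],[0,0,0],1],[[0,0,-4.8],[0,0,0],1],[[0,0,-4.8],[0,0,0],1],[[0,0,-4.8],[0,0,0],1],[[0,0,-4.8],[0,0,0],1],[[0,0,-4.8],[0,0,0],1],[[0,0,-4.8],[0,0,0],1],[[0,0,-4.8],[0,0,0],1]])

```text
clock: 19.75
tcp_pos: [0.4946, -0.0937, 0.1894]
tcp_rot: [-0.471, 0.52, 0.47, 0.536]
ft_force: [1.5, 0.4, -0.3]
opening: 0.0849
```

```bash
python3 -c "
from h import *
go(.474,-.277,.12,-7)"
```

```text
t 19.75 tcp [ 0.4946 -0.0937  0.1894] d [-0.0206 -0.1833 -0.0694] open 0.0849 F [ 1.5  0.4 -0.3]
turn [0.41 0.93 0.88] shift now cm [  6.64   0.05 -18.56] shift after turn [  6.94  -0.19 -18.45] j7 1.61
```

play_rows(plan=[[[0,0,-4],[0.4,0.7,0.7],1],[[0,0,-4],[0,0,0],1],[[0,0,-4],[0,0,0],1],[[1,0,-3.5],[0,0,0],1],[[2,0,-1],[0,0,0],1],[[2,0,0],[0,0,0],1],[[1,0,0],[0,0,0],1],[[0,0,0],[0,0,0],1],[[0,0,0],[0,0,0],1]])

```text
clock: 20.65
tcp_pos: [0.4716, -0.2742, 0.1368]
tcp_rot: [-0.468, 0.528, 0.462, 0.538]
ft_force: [0.6, 0.2, 0.5]
opening: 0.0857
```

```bash
python3 -c "
from h import *
go(.474,-.277,.006,-7)"
```

```text
t 20.65 tcp [ 0.4716 -0.2742  0.1368] d [ 0.0024 -0.0028 -0.1308] open 0.0857 F [0.6 0.2 0.5]
turn [-0.8   0.32  0.9 ] shift now cm [13.08 -0.07 -0.32] shift after turn [13.08 -0.28 -0.25] j7 2.07
```

play_rows(plan=[[[2,-0.1,-0.2],[-0.5,0.2,0.6],1],[[2,0,0],[0,0,0],1],[[2,0,0],[0,0,0],1],[[2,0,0],[0,0,0],1],[[1,0,0],[0,0,0],1],[[0,0,0],[0,0,0],1],[[0,0,0],[0,0,0],1]])

```text
clock: 21.35
tcp_pos: [0.4805, -0.2737, 0.052]
tcp_rot: [-0.473, 0.524, 0.466, 0.534]
ft_force: [0.8, -0.1, 0.1]
opening: 0.0856
```

```bash
python3 -c "
from h import *
go(.474,-.277,.006,-7)"
```

```text
t 21.35 tcp [ 0.4805 -0.2737  0.052 ] d [-0.0065 -0.0033 -0.046 ] open 0.0856 F [ 0.8 -0.1  0.1]
turn [0.19 0.2  0.95] shift now cm [ 4.58  0.68 -0.42] shift after turn [ 4.6   0.6  -0.41] j7 2.18
```

play_rows(plan=[[[1,0.5,-0.4],[0.1,0.1,0.7],1],[[1.2,0,0],[0,0,0],1],[[1.2,0,0],[0,0,0],1],[[0.9,0,0],[0,0,0],1],[[0,0,0],[0,0,0],1],[[0,0,0],[0,0,0],1]])

```text
clock: 21.95
tcp_pos: [0.4761, -0.2777, 0.0069]
tcp_rot: [-0.47, 0.527, 0.468, 0.531]
ft_force: [-0.5, 0.1, -0.1]
opening: 0.0852
```

```bash
python3 -c "
from h import *
go(.474,-.277,.006,-7)"
```

```text
t 21.95 tcp [ 0.4761 -0.2777  0.0069] d [-0.0021  0.0007 -0.0009] open 0.0852 F [-0.5  0.1 -0.1]
turn [0.09 0.08 0.33] shift now cm [0.09 0.22 0.04] shift after turn [0.09 0.22 0.04] j7 2.23
```

play_rows(plan=[[[0,0.2,0],[0,0,0.3],1],[[0,0,0],[0,0,0],0],[[0,0,0],[0,0,0],0],[[0,0,0],[0,0,0],0],[[0,0,0],[0,0,0],0],[[0,0,0],[0,0,0],0],[[0,0,0],[0,0,0],0],[[0,0,0],[0,0,0],0],[[0,0,0],[0,0,0],0],[[0,0,0],[0,0,0],0]], grip_force=60)

```text
clock: 22.95
tcp_pos: [0.4748, -0.2777, 0.0082]
tcp_rot: [-0.469, 0.528, 0.469, 0.53]
ft_force: [0.9, 0.6, -0.6]
opening: 0.0267
```

```bash
python3 -c "
from h import *
go(.539,.1985,.12,0.7)"
```

```text
t 22.95 tcp [ 0.4748 -0.2777  0.0082] d [0.0642 0.4762 0.1118] open 0.0267 F [ 0.9  0.6 -0.6]
turn [-7.59  0.07  0.13] shift now cm [-11.12  -0.68  48.06] shift after turn [-11.18  -7.    47.53] j7 2.23
```

play_rows(plan=[[[-1,0,0],[0,0,0],0],[[-2,0,0],[0,0,0],0],[[-2.5,0,0],[0,0,0],0],[[-2.5,0,0],[-3.8,0,0],0],[[-2.5,0,0],[-3.8,0,0],0],[[-1,-0.6,3],[0,0,0],0],[[0,-0.6,4],[0,0,0],0],[[0,-0.6,4],[0,0,0],0],[[0,-0.6,4],[0,0,0],0],[[0,-0.6,4],[0,0,0],0]])

```text
clock: 23.95
tcp_pos: [0.4992, -0.0894, 0.1324]
tcp_rot: [0.501, -0.499, -0.5, -0.5]
ft_force: [1.1, -0.4, -3.0]
opening: 0.0271
```

```bash
python3 -c "
from h import *
go(.539,.1985,.12,0.7)"
```

```text
t 23.95 tcp [ 0.4992 -0.0894  0.1324] d [ 0.0398  0.2879 -0.0124] open 0.0271 F [ 1.1 -0.4 -3. ]
turn [-0.61 -0.05  0.09] shift now cm [ 1.22 -4.03 28.78] shift after turn [ 1.24 -4.33 28.74] j7 1.76
```

play_rows(plan=[[[0,-0.6,4],[-0.5,0,0],0],[[0,-0.6,4],[0,0,0],0],[[0,-0.6,4],[0,0,0],0],[[0,-0.6,4],[0,0,0],0],[[0,-0.6,4],[0,0,0],0],[[0,-0.6,4],[0,0,0],0],[[0,-0.4,2.5],[0,0,0],0],[[0,0,0],[0,0,0],0],[[0,0,0],[0,0,0],0]])

```text
clock: 24.85
tcp_pos: [0.5351, 0.1925, 0.1372]
tcp_rot: [0.505, -0.495, -0.503, -0.497]
ft_force: [0.9, -1.3, -2.5]
opening: 0.027
```

```bash
python3 -c "
from h import *
go(.539,.1985,.065,0.7)"
```

```text
t 24.85 tcp [0.5351 0.1925 0.1372] d [ 0.0039  0.006  -0.0722] open 0.027 F [ 0.9 -1.3 -2.5]
turn [0.23 0.06 0.21] shift now cm [ 7.23 -0.37  0.59] shift after turn [ 7.22 -0.4   0.6 ] j7 1.28
```

play_rows(plan=[[[1.5,-0.3,0.5],[0.2,0,0.2],0],[[2,0,0],[0,0,0],0],[[2,0,0],[0,0,0],0],[[1.5,0,0],[0,0,0],0],[[0,0,0],[0,0,0],0],[[0,0,0],[0,0,0],0]])

```text
clock: 25.45
tcp_pos: [0.5386, 0.1915, 0.0623]
tcp_rot: [-0.501, 0.5, 0.501, 0.499]
ft_force: [-0.5, 0.4, -1.1]
opening: 0.0268
```

```bash
python3 -c "
from h import *
go(.539,.1985,.03,0.7)"
```

```text
t 25.45 tcp [0.5386 0.1915 0.0623] d [ 0.0004  0.007  -0.0323] open 0.0268 F [-0.5  0.4 -1.1]
turn [-0.53 -0.05 -0.06] shift now cm [ 3.23 -0.05  0.71] shift after turn [ 3.23 -0.05  0.7 ] j7 1.32
```

play_rows(plan=[[[0,0,0.6],[-0.3,0,0],0],[[1.2,0,0],[0,0,0],0],[[1.3,0,0],[0,0,0],0],[[0,0,0],[0,0,0],0],[[0,0,0],[0,0,0],0]])

```text
clock: 25.95
tcp_pos: [0.5397, 0.1978, 0.0367]
tcp_rot: [0.502, -0.498, -0.502, -0.499]
ft_force: [0.4, 0.7, -1.7]
opening: 0.027
```

```bash
python3 -c "
from h import *
go(.539,.1985,.0165,0.7)"
```

```text
t 25.95 tcp [0.5397 0.1978 0.0367] d [-0.0007  0.0007 -0.0202] open 0.027 F [ 0.4  0.7 -1.7]
turn [-0.27  0.02  0.07] shift now cm [2.02 0.07 0.07] shift after turn [2.02 0.07 0.07] j7 1.34
```

play_rows(plan=[[[0.5,0,0.1],[0,0,0],0],[[0.5,0,0],[0,0,0],0],[[0.5,0,0],[0,0,0],0],[[0.4,0,0],[0,0,0],0],[[0.2,0,0],[0,0,0],0],[[0.2,0,0],[0,0,0],0],[[0,0,0],[0,0,0],0]])

```text
clock: 26.65
tcp_pos: [0.5406, 0.1993, 0.0178]
tcp_rot: [-0.501, 0.497, 0.503, 0.499]
ft_force: [-0.5, -0.1, -1.5]
opening: 0.0271
```

Height matches contact (17.2 mm expected), so releasing.

play_rows(plan=[[[0.2,0,0],[0,0,0],0],[[0,0,0],[0,0,0],1],[[0,0,0],[0,0,0],1],[[0,0,0],[0,0,0],1],[[0,0,0],[0,0,0],1],[[-1.5,0,0],[0,0,0],1],[[-3,0,0],[0,0,0],1],[[-4,0,0],[0,0,0],1],[[-4,0,0],[0,0,0],1],[[-3,0,0],[0,0,0],1]])

```text
clock: 27.65
tcp_pos: [0.5386, 0.197, 0.1758]
tcp_rot: [-0.5, 0.5, 0.502, 0.497]
ft_force: [0.5, 0.1, -0.0]
opening: 0.0855
```

play_rows(plan=[[[0,0,-4.8],[0,0,0],1],[[0,0,-4.8],[0,0,0],1],[[0,0,-4.8],[0,0,0],1],[[0,0,-4.8],[0,0,0],1],[[0,0,-4.8],[0,0,0],1],[[0,0,-4.8],[0,0,0],1],[[0,0,-4.8],[0,0,0],1],[[0,0,-4],[0,0,0],1],[[0,0,0],[0,0,0],1],[[0,0,0],[0,0,0],1]])

```text
clock: 28.65
tcp_pos: [0.5445, -0.1924, 0.1916]
tcp_rot: [0.504, -0.492, -0.5, -0.504]
ft_force: [-0.4, 0.7, 0.2]
opening: 0.0854
```

```bash
python3 - <<'E'
from h import *
t=bot.camera("top");s=bot.camera("scene");o=bot.observe();print(o['clock'],o['tcp_pos'],o['dq'].round(3))
cv2.imwrite("pics/e1.png",cv2.resize(t[190:290,115:300],None,fx=4,fy=4))
cv2.imwrite("pics/e2.png",cv2.resize(s[130:380,190:500],None,fx=2.4,fy=2.4))
cv2.imwrite("pics/top_end.png",t);cv2.imwrite("pics/scene_end.png",s)
blobs("top",t,(130,200,290,280),.026,75,100,70)
blobs("top",t,(470,240,520,300),.017,90,80)
E
```

```text
28.75 [ 0.54466172 -0.19149606  0.19152726] [-0.02   0.002 -0.021  0.007 -0.007 -0.002  0.001]
top [205. 238.] c 540.1 196.4 L 66.6 W 33.2 yaw 1.5
top [160. 236.] c 541.6 290.9 L 91.8 W 43.7 yaw 2.0
top [242. 234.] c 548.9 120.2 L 88.0 W 30.9 yaw -18.7
```

View pics/e1.png

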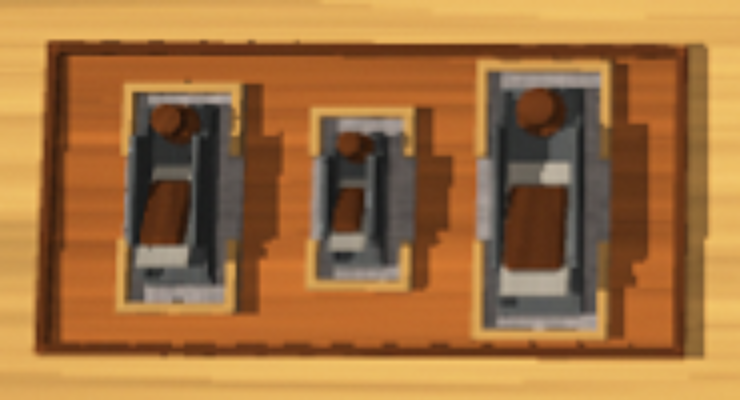

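View pics/e2.png

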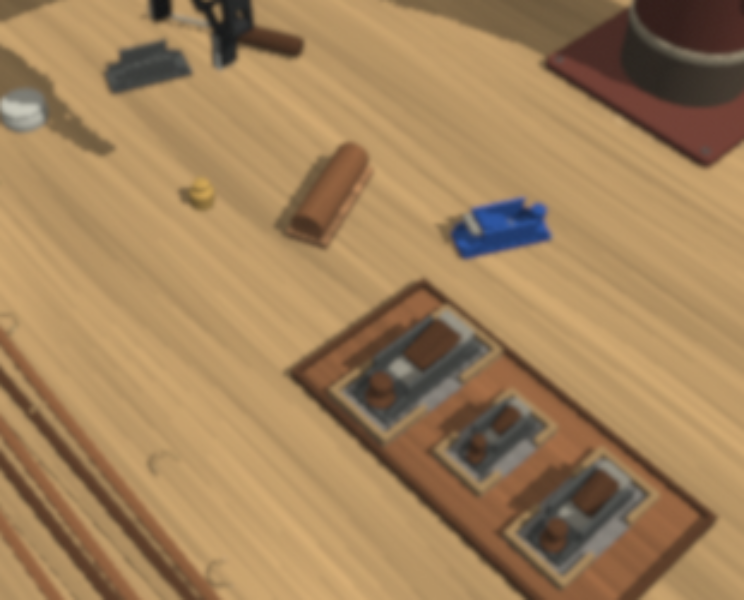

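All three planes sit inside their rims, with felt showing at both ends (crop 180,200; 348,200; 540,200). The body (150,70) and the sanding block (330,190) haven't moved, and the gripper is clear. Handing in.

```bash
python3 -c "
from h import *
print(bot.hand_in(),bot.observe()['clock'])"
```

```text
the job is handed in; nothing more can be done
the job is handed in; nothing more can be done
```

I put the large, medium and small planes in their own pockets and handed the job in at about 29 s of the 112 s allowed. Each was gripped across its cheeks, lowered until its height matched the felt, released, and the arm drawn clear.

**Last checks that passed:**
- **Medium and small planes:** in the final top view their centres measured 2–3 mm from the pocket centres, with yaw about 2° at most.
- **All three planes:** both final views show each one level inside its rim, with felt visible at both ends.
- **Stripped body and sanding block:** the final scene view shows both where they started; I only compared them by eye.

**Checks that failed or disagreed:**
- **Large plane:** the colour mask merged it with shadow and read 18 mm off with yaw −19°. I discounted that reading because the gripper's release position was within 3 mm of the pocket centre and both views show the plane centred.
- **Stripped body:** the mask measurement of it found nothing in the final top image, most likely because the arm hid it.
- **Touchdown force:** the wrist still read about the plane's full weight when the large and medium planes reached the felt, so I judged contact by height for all three.

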